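# Zero the bench gauge, then hold a tongue block in the gauging nest

## Robot

A 6-joint arm with a two-finger parallel gripper is mounted at the origin on the work surface. World frame = base frame: x ahead of the robot, y to its left, z up, the work surface at z = 0. Lengths are in m, angles in rad, forces in N, time in s.
With the tool pointing down it reaches from about 0.35 to 0.875 m from the base axis. Payload 4.2 kg.
Tool frame: the origin (TCP) lies between the finger pads, 19 mm behind the fingertips; this is the grasp point; z points along the fingers, y is the line along which they close (so a half turn about z gives the same grasp; the last joint's range is limited). The gripper opens to 85 mm and grips with 20 to 120 N. Pads are 22 mm wide; open, the fingers measure 114 mm over their backs; the gripper's body (76 mm by 85 mm) begins 54 mm behind the grasp point. The pads swing forward as they close: fully open they stand 13 mm farther back than shut.
Start: joints at [1.491, 0.385, 0.008, 0, -1.194, -0.259], TCP at [0.208, 0.589, 0.25] pointing down, gripper open.
Joint ranges: [-3.14, 3.14], [-1.21, 2.06], [-1.07, 1.41], [-3.16, 2.05], [-2.99, -0.16], [-3.1, 3.1]. Speed limits (rad/s): [2.79, 2.79, 3.14, 3.14, 3.14, 3.14].

## Interface

Orientations are given as a 3x3 rotation matrix whose columns are the frame's x, y, z axes.
In Python, from bench import arm gives the robot as it stands.
- The arm moves only by the shell command python3 -m creep 'ROWS' [FORCE]. ROWS is JSON, a list of rows, each an object of numbers: "dx", "dy", "dz": the shift along the world's x, y, z in cm; "wx", "wy", "wz": the turn, a rotation vector about the world's x, y, z in degrees; "grip": the finger opening in cm, from 0 to 8.54. A call has exactly 8 rows; each row shifts and turns the commanded pose from where the row before left it; what a row does not reach is not made up. A row lasts 1/8 s, in which the tool goes at most 62.5 mm and 10.7 degrees, less where a joint would pass 70% of its speed; a pose out of reach is approached as far as the arm can. A call is refused whole if a number of a shift passes 6.25 or a number of a turn 10.7, either way. A call with a gripper value outside its range is refused whole. The fingers move at their own pace and stop on an object; FORCE is the grip in N (left out, the last holds). Time passes only in rows, so rows that do not move let the fingers close, or fill a call up. It gives the time, the measured TCP pose, the force, the opening and the grip force at its end, in the units of the state.
- arm.get_state(): the state, without advancing time (a new reading comes with each control period).
- arm.snapshot(name): name is "scene" or "side" or "wrist"; returns a dict with "color" (420x560x3 uint8, red, green, blue), "K" (3x3 intrinsics, pixels), "R" (3x3) and "t" (3): a world point X has camera coordinates R X + t. Camera axes: x right, y down, z forward; pixel columns grow to the right and rows downward; lengths in m; the calibration is good to about 2 mm. A picture is of the moment at which its call begins. There is no depth.
- arm.sign_off(): hands the job in; it is judged then, once.
Trained networks look in a picture, given as the dict that the camera call returned (one of the last four; its "shot" number tells which), for a name from the list of things; names that differ only in an ending like _2 or _b are one class to them, and where a whole thing is asked for, a point or a joint stands for the part that bears it (a point fixed in the world has none). Each returns a list of dicts, best first, with "p" (0 to 1); they miss things now and then, are a little off and sometimes report something else, mostly with a low value. They report only what shows in the picture. A call takes as long as a camera call. They do not tell look-alikes from the thing itself.
- arm.search_frame(picture, name): "point" ([x, y, z] in m, in world coordinates, good to about 4 mm: the middle of the surface that is visible of it).
- arm.outline_of(picture, name): "mask" (420x560 bool, what is visible of it).
The state is a dict: "time": time; "qpos": joint angles; "joint_vel": joint speeds; "joint_torque": joint torques, N m; "position": TCP position; "eef_rot": TCP orientation; "wrist_force": force on the tool from outside, world axes, zero at the start; "moment": the same for the moment, N m; "grip_width": finger opening in m; "gripper_force": force on a finger pad.
Only numpy, scipy, OpenCV 4.12 (cv2) and the standard library are available. Lean on these libraries where they do the work, as an engineer would, in place of code of your own. Each camera call takes 0.05 s, during which the arm holds its last target. There are 200 camera calls.

## Task

Zero the bench gauge first: twist its spring-return knob clockwise all the way to the stop, then release it so it springs right back. Only then put the steel tongue block into the gauging nest, tongue up and flat on the plate, its long sides along the longer fence, and press it firmly and squarely into the corner against both fences at once. Finish while still holding it pressed there with the gripper, and leave the other things on the bench where they are.

Things in the scene. Friction and masses are not known exactly. Their poses are not given: they have to be found in the camera images.
- block: Tongue block, machined bare steel, loose, about 0.6 kg: base 60 (x) x 40 (y) x 20 (z) mm, on it along the middle an upright tongue 60 x 18 mm reaching from 20 to 50 mm height. Same after a half turn. Origin: centre of the underside; x along the tongue, z up. Starts on the table, tongue up, any yaw. Gripped across the tongue from above, fingertips just over the base, the fingers clear the fences.
- nest: Gauging nest, fixed to the table, rigid: a dark steel plate 160 (x) x 140 (y) x 12 (z) mm with two low bright steel fences on it that form a corner towards +x and +y. Origin: centre of the plate's underside; z up. Plate top at z = 12 mm. Fences 15 mm high (tops at z = 27 mm), 16 mm thick. Ground and oiled: slippery (friction about 0.2).
- fence_end: The shorter fence, 75 mm long along the nest's y: its working face looks to the nest's -x and lies at nest x = +55 mm, from y = -38 to +37 mm. The body's frame is the nest's frame (origin at the centre of the plate's underside).
- fence_side: The longer fence, 112 mm long along the nest's x: its working face looks to the nest's -y and lies at nest y = +45 mm, from x = -65 to +47 mm. The fences do not meet: the corner is open by about 8 mm. The body's frame is the nest's frame.
- seat (a point): Where the block's origin lies when it is fully home against both fences: nest (25, 25, 12) mm, on the plate's top; axes as the nest's. The block's x axis is then along the nest's x, either way round.
- gauge: The bench gauge, fixed: a grey box 150 (x) x 110 (y) x 50 (z) mm with a flat round white dial (68 mm across, 5 mm high, at x = +35 mm) and the zeroing knob (at x = -35 mm) on its top. Origin: centre of the underside; z up.
- knob (a joint): Zeroing knob, rad: 0 at rest, grows clockwise seen from above, hard stop at 1.1. A spring drives it back to 0 (about 0.16 N m at the stop). Black: a round foot 38 mm across, 8 mm high, on it an upright bar 44 mm long, 13 mm thick, from 8 to 40 mm above the box's top; at 0 the bar lies along the gauge's x.
- knob_grip (a point): On the knob's axis, 30 mm above the box's top (80 mm above the table), 10 mm below the bar's top: where the TCP goes to grip the bar from above. Its x axis runs along the bar and turns with it.
- vblock: Bystander: dark steel V-block 50 x 40 x 35 mm with an open channel along its top, loose. Origin: centre of the underside.
- collet: Bystander: steel collet standing on the table, 33 mm across, 40 mm high, loose. Origin: centre of the underside.
- tap_box: Bystander: flat red plastic box 50 x 90 x 24 mm, loose. Origin: centre of the underside.
- bush: Bystander: steel drill bush (short tube) standing on the table, 32 mm across, 25 mm high, loose. Origin: centre of the underside.
- gauge_blocks: Bystander: wooden case 100 x 70 x 30 mm, loose. Origin: centre of the underside.
Not all that is in view belongs to the job. Leave any pink or purple look-alike of the block alone.

How it is judged:
By the outcome, as a careful person would: the job done as asked, in the order asked, and still so for the second after the job is handed in, while the arm keeps its last pose, push and grip.
It also fails if it takes over 72 s, if anything falls off the work surface, if the arm or the gripper's body presses on something with over 40 N, if the wrist force passes 120 N, or if a joint passes its speed limit or range.

## Working session

There is one attempt and no reset: what is moved stays moved. The work goes in short steps, Python scripts to look and compute and a shell command to move; the robot and the scene stay as the last step left them, time stands still between calls to the robot, and variables do not carry over. Pictures are saved under pics/ and viewed, at most 10 in all, crops included, and the job is handed in when it is done.

```bash
ls; mkdir -p pics; cat > h.py <<'E'
import numpy as np, cv2
from bench import arm
def save(p,n): cv2.imwrite('pics/'+n+'.png',cv2.cvtColor(p['color'],cv2.COLOR_RGB2BGR))
def proj(p,X):
    c=np.atleast_2d(X)@np.array(p['R']).T+np.array(p['t']); u=c@np.array(p['K']).T
    return u[:,:2]/u[:,2:]
def onplane(p,uv,z):
    uv=np.atleast_2d(uv); R=np.array(p['R']);C=-R.T@np.array(p['t'])
    d=np.c_[uv,np.ones(len(uv))]@np.linalg.inv(p['K']).T@R
    return C+d*((z-C[2])/d[:,2])[:,None]
E
python3 - <<'E'
from h import *
ims=[]
for n in("scene","side"):
    p=arm.snapshot(n); save(p,n+'0'); R=np.array(p['R']); print(n,-R.T@p['t'],R[2])
    for o in("block","nest","fence_end","fence_side","gauge","knob","vblock","collet","tap_box","bush","gauge_blocks"):
        for r in arm.search_frame(p,o)[:3]:
            if r['p']>.15: print(o,round(r['p'],2),np.round(r['point'],3),proj(p,r['point']).round()[0])
print(arm.get_state()['time'])
E
```

```text
pics
scene [ 1.03393419 -0.19326408  0.65314738] [-0.61286787  0.2757388  -0.74051407]
block 0.91 [ 0.57  -0.015  0.026] [263. 234.]
block 0.69 [0.567 0.086 0.027] [306. 217.]
block 0.55 [ 0.459 -0.063  0.025] [222. 206.]
nest 0.86 [ 0.496 -0.29   0.012] [120. 259.]
fence_end 0.57 [ 0.543 -0.296  0.023] [119. 276.]
fence_side 0.57 [ 0.487 -0.232  0.028] [146. 241.]
gauge 0.79 [0.552 0.234 0.053] [364. 182.]
knob 0.73 [0.507 0.239 0.071] [356. 163.]
vblock 0.89 [ 0.73  -0.031  0.015] [290. 305.]
collet 0.74 [0.391 0.014 0.035] [243. 172.]
tap_box 0.63 [0.75  0.169 0.026] [391. 270.]
tap_box 0.17 [ 0.544 -0.292  0.028] [121. 274.]
bush 0.86 [ 0.738 -0.114  0.028] [249. 324.]
bush 0.42 [0.552 0.234 0.052] [364. 183.]
gauge_blocks 0.82 [ 0.746 -0.2    0.029] [201. 350.]
side [0.15557    0.52897833 0.61750965] [ 0.48613187 -0.59560276 -0.63947882]
block 0.9 [ 0.441 -0.045  0.021] [356. 242.]
block 0.8 [ 0.542 -0.002  0.024] [299. 231.]
block 0.59 [0.546 0.103 0.019] [262. 264.]
nest 0.61 [ 0.47  -0.279  0.01 ] [400. 182.]
fence_end 0.54 [ 0.534 -0.289  0.028] [377. 163.]
fence_side 0.72 [ 0.468 -0.276  0.01 ] [400. 183.]
fence_side 0.65 [ 0.471 -0.226  0.027] [389. 187.]
gauge 0.57 [0.515 0.265 0.053] [207. 319.]
knob 0.97 [0.493 0.251 0.074] [223. 312.]
vblock 0.94 [ 0.711 -0.026  0.014] [241. 196.]
collet 0.98 [0.381 0.024 0.029] [366. 276.]
tap_box 0.87 [0.737 0.178 0.021] [158. 241.]
bush 0.63 [ 0.724 -0.108  0.018] [261. 174.]
gauge_blocks 0.9 [ 0.722 -0.191  0.028] [285. 155.]
1.2
```

View pics/scene0.png

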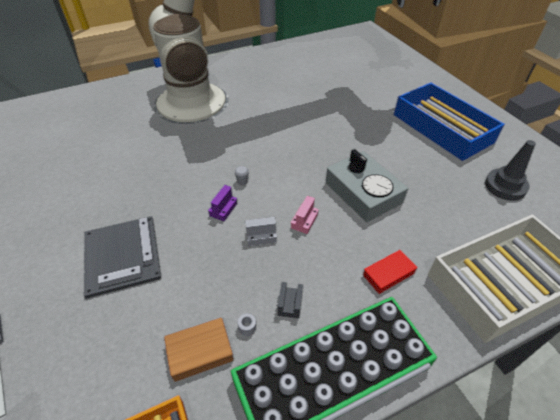

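View pics/side0.png

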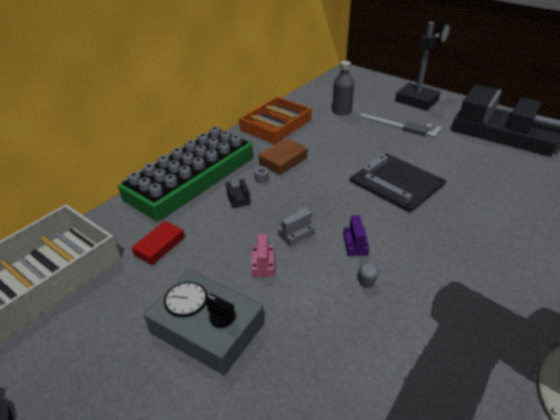

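The block candidates in the scene view are grey (262,230), pink (306,215) and purple (223,203). The grey bare-steel one fits the description. The gauge knob is at (358,160), the dial at (378,186), and the nest at (120,255) with its long fence at about (147,240) and its short fence at about (120,275). I'll confirm with a crop.

```bash
python3 - <<'E'
from h import *
im=cv2.imread('pics/scene0.png'); cv2.imwrite('pics/crop0.png',cv2.resize(im[140:290,190:390],None,fx=4,fy=4,interpolation=cv2.INTER_CUBIC))
p=arm.snapshot("scene")
print('dial',onplane(p,[378,186],.055),'knob',onplane(p,[358,155],.09))
s=arm.get_state(); w=arm.snapshot("wrist")
R=np.array(w['R']);C=-R.T@w['t'];E=np.array(s['eef_rot'])
print('cam in tcp',E.T@(C-s['position']),'axis in tcp',E.T@R[2], 'E',E.round(3).tolist())
print(w['K'])
E
```

```text
dial [[0.57578824 0.25319077 0.055     ]] knob [[0.50374171 0.24312561 0.09      ]]
cam in tcp [ 0.07665326  0.00016364 -0.12358329] axis in tcp [-2.99191287e-01 -9.19486695e-04  9.54192710e-01] E [[0.943, -0.332, -0.0], [-0.332, -0.943, -0.0], [-0.0, 0.0, -1.0]]
[[331.01362833   0.         277.33628995]
 [  0.         331.01362833 210.21406813]
 [  0.           0.           1.        ]]
```

View pics/crop0.png

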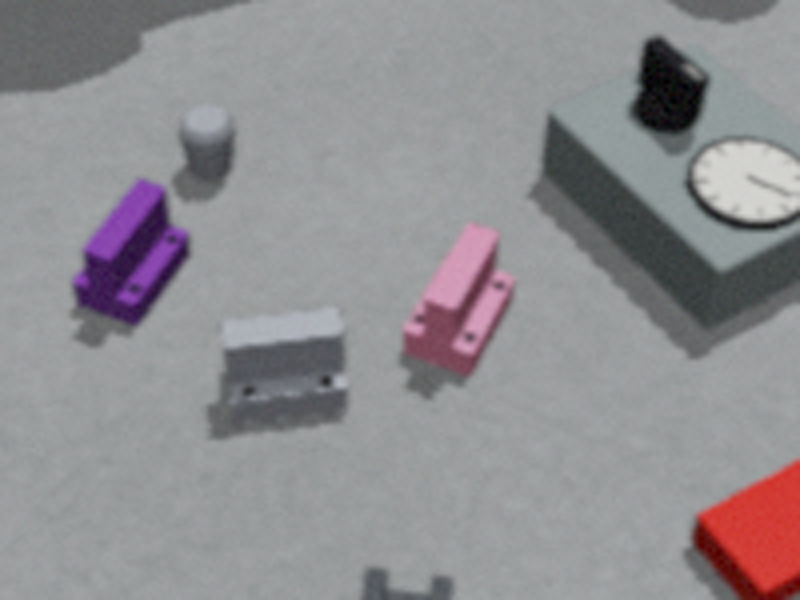

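Confirmed: the grey steel block is at crop (285,370), and the pink and purple ones are look-alikes. Next I'll move over the gauge.

```bash
python3 -m creep '[{"dx":3.6,"dy":-4.3,"wz":3.4},{"dx":3.6,"dy":-4.3,"wz":3.4},{"dx":3.6,"dy":-4.3,"wz":3.4},{"dx":3.6,"dy":-4.3,"wz":3.4},{"dx":3.6,"dy":-4.3,"wz":3.4},{"dx":3.6,"dy":-4.3,"wz":3.4},{"dx":3.6,"dy":-4.3,"wz":3.4},{"dx":3.6,"dy":-4.3,"wz":3.4}]'
cat >> h.py <<'E'
def rect(uvmask,p,z):
    ys,xs=np.nonzero(uvmask); X=onplane(p,np.c_[xs,ys],z)[:,:2]*1000
    return cv2.minAreaRect(X.astype(np.float32))
E
python3 - <<'E'
from h import *
w=arm.snapshot("wrist"); save(w,'w1'); s=arm.get_state()
print(s['position'],np.degrees(np.arctan2(s['eef_rot'][1][0],s['eef_rot'][0][0])),s['qpos'],s['time'])
for o,z in(("knob",.09),("gauge",.05)):
    for r in arm.search_frame(w,o)[:2]: print(o,r['p'],r['point'],proj(w,r['point']))
    for r in arm.outline_of(w,o)[:1]: print(r['p'],rect(r['mask'],w,z))
E
```

```text
[0.20768867 0.58945205 0.25002544] -19.41117611491484 [ 1.49059468e+00  3.84664371e-01  7.88399442e-03 -1.26644578e-05
 -1.19399048e+00 -2.58582631e-01] 1.35invalid input at $[0]: expected keys dx, dy, dz, wx, wy, wz, grip
```

View pics/w1.png

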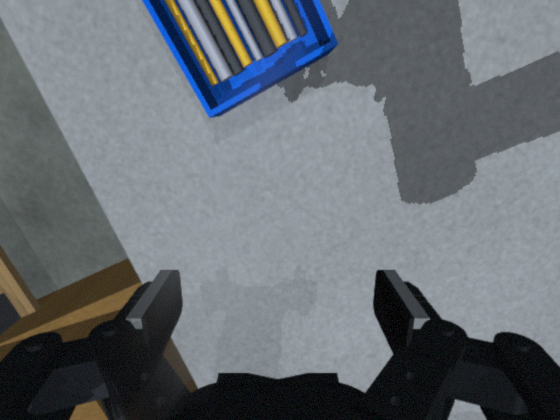

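The move was refused because every row needs all the keys, so this picture still shows the start pose: blue bin at (250,50), pads at (165,310) and (390,310). I'll resend it with all keys.

```bash
python3 -m creep '[{"dx":3.6,"dy":-4.3,"dz":0,"wx":0,"wy":0,"wz":3.4,"grip":8.5},{"dx":3.6,"dy":-4.3,"dz":0,"wx":0,"wy":0,"wz":3.4,"grip":8.5},{"dx":3.6,"dy":-4.3,"dz":0,"wx":0,"wy":0,"wz":3.4,"grip":8.5},{"dx":3.6,"dy":-4.3,"dz":0,"wx":0,"wy":0,"wz":3.4,"grip":8.5},{"dx":3.6,"dy":-4.3,"dz":0,"wx":0,"wy":0,"wz":3.4,"grip":8.5},{"dx":3.6,"dy":-4.3,"dz":0,"wx":0,"wy":0,"wz":3.4,"grip":8.5},{"dx":3.6,"dy":-4.3,"dz":0,"wx":0,"wy":0,"wz":3.4,"grip":8.5},{"dx":3.6,"dy":-4.3,"dz":0,"wx":0,"wy":0,"wz":3.4,"grip":8.5}]'
python3 - <<'E'
from h import *
w=arm.snapshot("wrist"); save(w,'w2'); s=arm.get_state()
print(s['position'],np.degrees(np.arctan2(s['eef_rot'][1][0],s['eef_rot'][0][0])),s['qpos'],s['time'])
for o,z in(("knob",.09),("gauge",.05)):
    for r in arm.search_frame(w,o)[:2]: print(o,r['p'],r['point'],proj(w,r['point']))
    for r in arm.outline_of(w,o)[:1]: print(r['p'],rect(r['mask'],w,z))
E
```

```text
time: 2.55
position: [0.4967, 0.244, 0.2503]
eef_rot: [[0.99, 0.138, 0.001], [0.138, -0.99, 0.0], [0.001, -0.0, -1.0]]
wrist_force: [-0.1, 1.0, -0.0]
grip_width: 0.085
gripper_force: 0.0
[0.49950716 0.23986198 0.25017612] 7.713790701897173 [ 0.74121237  0.26424191 -0.16884183  0.00207122 -1.13815579  0.96334555] 2.6
knob 0.95 [0.5029, 0.2462, 0.0847] [[275.9695725  188.62530139]]
0.77 ((503.6480712890625, 246.6914520263672), (47.94821548461914, 32.57183074951172), 7.929271221160889)
gauge 0.65 [0.5452, 0.2499, 0.053] [[278.36730505 137.30699721]]
0.75 ((536.0833129882812, 251.0477294921875), (148.3795623779297, 110.61293029785156), 7.906670570373535)
```

View pics/w2.png

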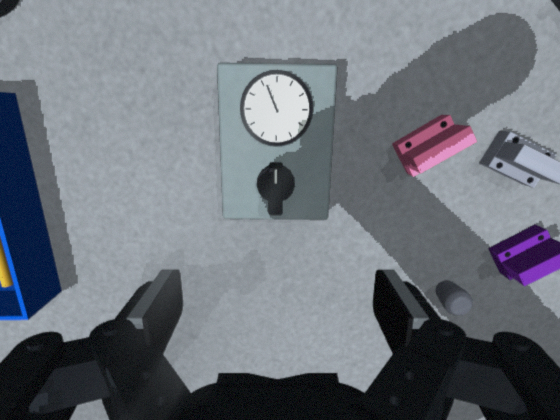

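The wrist view shows the gauge box (220–335, 62–220), dial (277,107) and knob (275,187) with its bar along the image's vertical. The steel block is at (525,155). Next I'll descend over the knob with a pause for a second-view check.

```bash
python3 -m creep '[{"dx":0.6,"dy":0.1,"dz":-2,"wx":0,"wy":0,"wz":0.1,"grip":8.5},{"dx":0,"dy":0,"dz":-2,"wx":0,"wy":0,"wz":0,"grip":8.5},{"dx":0,"dy":0,"dz":-2,"wx":0,"wy":0,"wz":0,"grip":8.5},{"dx":0,"dy":0,"dz":-2,"wx":0,"wy":0,"wz":0,"grip":8.5},{"dx":0,"dy":0,"dz":-2,"wx":0,"wy":0,"wz":0,"grip":8.5},{"dx":0,"dy":0,"dz":-1,"wx":0,"wy":0,"wz":0,"grip":8.5},{"dx":0,"dy":0,"dz":0,"wx":0,"wy":0,"wz":0,"grip":8.5},{"dx":0,"dy":0,"dz":0,"wx":0,"wy":0,"wz":0,"grip":8.5}]'
python3 - <<'E'
from h import *
w=arm.snapshot("wrist"); save(w,'w3'); s=arm.get_state()
print(s['position'],np.degrees(np.arctan2(s['eef_rot'][1][0],s['eef_rot'][0][0])),s['time'],s['wrist_force'])
for o,z in(("knob",.09),("gauge",.05)):
    for r in arm.search_frame(w,o)[:1]: print(o,r['p'],r['point'],proj(w,r['point']))
    for r in arm.outline_of(w,o)[:1]: print(r['p'],rect(r['mask'],w,z))
E
```

```text
time: 3.8
position: [0.502, 0.2472, 0.1409]
eef_rot: [[0.99, 0.138, 0.001], [0.138, -0.99, 0.001], [0.002, -0.001, -1.0]]
wrist_force: [-0.3, 0.4, 0.0]
grip_width: 0.0852
gripper_force: 0.0
[0.50204309 0.24707082 0.14097553] 7.92264685077275 3.85 [-0.11923669 -0.04057242 -0.33940983]
knob 0.79 [0.5028, 0.2475, 0.0879] [[276.86355471 244.11065847]]
0.92 ((505.6210632324219, 249.81520080566406), (31.474966049194336, 50.791770935058594), 79.64788055419922)
gauge 0.67 [0.544, 0.2517, 0.0491] [[279.36751014 161.95019786]]
0.59 ((534.01513671875, 250.7479705810547), (153.31776428222656, 108.3983154296875), 7.192551136016846)
```

```bash
python3 -m creep '[{"dx":0,"dy":0,"dz":-2,"wx":0,"wy":0,"wz":0,"grip":8.5},{"dx":0,"dy":0,"dz":-2,"wx":0,"wy":0,"wz":0,"grip":8.5},{"dx":0,"dy":0,"dz":-1.2,"wx":0,"wy":0,"wz":0,"grip":8.5},{"dx":0,"dy":0,"dz":-0.7,"wx":0,"wy":0,"wz":0,"grip":5},{"dx":0,"dy":0,"dz":0,"wx":0,"wy":0,"wz":0,"grip":3},{"dx":0,"dy":0,"dz":0,"wx":0,"wy":0,"wz":0,"grip":1},{"dx":0,"dy":0,"dz":0,"wx":0,"wy":0,"wz":0,"grip":1},{"dx":0,"dy":0,"dz":0,"wx":0,"wy":0,"wz":0,"grip":1}]' 40
```

```text
time: 5.05
position: [0.502, 0.2468, 0.0817]
eef_rot: [[0.991, 0.137, 0.001], [0.137, -0.991, 0.001], [0.001, -0.001, -1.0]]
wrist_force: [0.2, 0.1, 2.4]
grip_width: 0.0122
gripper_force: 41.3
```

```bash
python3 -m creep '[{"dx":0,"dy":0,"dz":0,"wx":0,"wy":0,"wz":-9,"grip":1},{"dx":0,"dy":0,"dz":0,"wx":0,"wy":0,"wz":-9,"grip":1},{"dx":0,"dy":0,"dz":0,"wx":0,"wy":0,"wz":-9,"grip":1},{"dx":0,"dy":0,"dz":0,"wx":0,"wy":0,"wz":-9,"grip":1},{"dx":0,"dy":0,"dz":0,"wx":0,"wy":0,"wz":-9,"grip":1},{"dx":0,"dy":0,"dz":0,"wx":0,"wy":0,"wz":-9,"grip":1},{"dx":0,"dy":0,"dz":0,"wx":0,"wy":0,"wz":-8,"grip":1},{"dx":0,"dy":0,"dz":0,"wx":0,"wy":0,"wz":0,"grip":1}]' 40
python3 -c "
from h import *
s=arm.get_state();E=s['eef_rot'];print(np.degrees(np.arctan2(E[1][0],E[0][0])),s['moment'],s['wrist_force'])"
```

```text
time: 6.05
position: [0.5016, 0.246, 0.0817]
eef_rot: [[0.588, -0.809, -0.0], [-0.809, -0.588, -0.001], [0.001, 0.001, -1.0]]
wrist_force: [-0.4, -2.4, 7.2]
grip_width: 0.0125
gripper_force: 41.7
-53.9674625195081 [-0.72253814  0.44594084  0.12212133] [-0.35214304 -2.41401959  7.18698979]
```

```bash
python3 -m creep '[{"dx":0,"dy":0,"dz":0,"wx":0,"wy":0,"wz":-1.5,"grip":1},{"dx":0,"dy":0,"dz":0,"wx":0,"wy":0,"wz":-1.5,"grip":1},{"dx":0,"dy":0,"dz":0,"wx":0,"wy":0,"wz":-1.5,"grip":1},{"dx":0,"dy":0,"dz":0,"wx":0,"wy":0,"wz":-1.5,"grip":1},{"dx":0,"dy":0,"dz":0,"wx":0,"wy":0,"wz":0,"grip":1},{"dx":0,"dy":0,"dz":0,"wx":0,"wy":0,"wz":0,"grip":1},{"dx":0,"dy":0,"dz":0,"wx":0,"wy":0,"wz":0,"grip":1},{"dx":0,"dy":0,"dz":0,"wx":0,"wy":0,"wz":0,"grip":1}]' 40
python3 -c "
from h import *
s=arm.get_state();E=s['eef_rot'];print(np.degrees(np.arctan2(E[1][0],E[0][0])),s['moment'],s['wrist_force'])
w=arm.snapshot('wrist');save(w,'w4')"
```

```text
time: 7.05
position: [0.5016, 0.2459, 0.0818]
eef_rot: [[0.505, -0.863, 0.0], [-0.863, -0.505, -0.002], [0.002, 0.001, -1.0]]
wrist_force: [-2.1, -2.8, 5.3]
grip_width: 0.0123
gripper_force: 52.8
-59.65720197319345 [-0.79322568  0.42457154  1.0639331 ] [-2.05268895 -2.77861928  5.31784357]
```

The moment has jumped to 1.06 N m, so the knob is at its stop. Now I'll release it, let it spring back, and raise the tool.

```bash
python3 -m creep '[{"dx":0,"dy":0,"dz":0,"wx":0,"wy":0,"wz":0,"grip":8.5},{"dx":0,"dy":0,"dz":0,"wx":0,"wy":0,"wz":0,"grip":8.5},{"dx":0,"dy":0,"dz":0,"wx":0,"wy":0,"wz":0,"grip":8.5},{"dx":0,"dy":0,"dz":0,"wx":0,"wy":0,"wz":0,"grip":8.5},{"dx":0,"dy":0,"dz":0,"wx":0,"wy":0,"wz":0,"grip":8.5},{"dx":0,"dy":0,"dz":2,"wx":0,"wy":0,"wz":0,"grip":8.5},{"dx":0,"dy":0,"dz":4,"wx":0,"wy":0,"wz":0,"grip":8.5},{"dx":0,"dy":0,"dz":6,"wx":0,"wy":0,"wz":0,"grip":8.5}]' 40
python3 - <<'E'
from h import *
w=arm.snapshot("wrist"); save(w,'w5')
for r in arm.search_frame(w,'knob')[:1]: print(r['p'],r['point'],proj(w,r['point']))
for r in arm.outline_of(w,'knob')[:1]: print(r['p'],rect(r['mask'],w,.09))
p=arm.snapshot("scene"); save(p,'scene5')
for r in arm.outline_of(p,'block')[:3]:
    ys,xs=np.nonzero(r['mask']);print(r['p'],xs.mean(),ys.mean(),p['color'][r['mask']].mean(0))
a=cv2.imread('pics/w5.png'); b=cv2.imread('pics/scene5.png')[120:220,310:430]
cv2.imwrite('pics/cmp5.png',np.hstack([cv2.resize(a,(400,300)),cv2.resize(b,(400,300))]))
E
```

```text
time: 8.1
position: [0.5007, 0.2458, 0.2006]
eef_rot: [[0.498, -0.867, -0.004], [-0.867, -0.498, -0.003], [0.001, 0.005, -1.0]]
wrist_force: [1.1, 0.8, 0.6]
grip_width: 0.085
gripper_force: 0.0
0.66 [0.5021, 0.2403, 0.0874] [[278.95303021 206.32659407]]
0.59 ((502.8020935058594, 237.28292846679688), (44.141658782958984, 32.768959045410156), 10.786314964294434)
0.84 222.81994047619048 203.96875 [ 95.14880952  52.58482143 121.37946429]
0.74 304.9531722054381 215.4984894259819 [154.82930514 103.43655589 124.16616314]
0.55 261.0449293966624 230.87034659820281 [119.5661104  121.81514763 127.96790757]
```

View pics/cmp5.png

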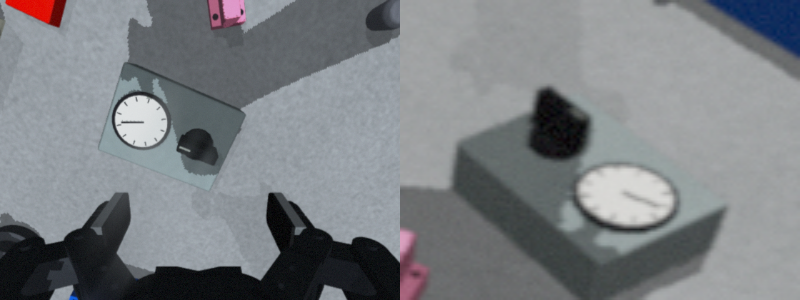

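The knob is back at rest: its bar lies along the gauge's x at (197,150) in the left half, and the scene view agrees. Now I'll work out the block and nest poses from the scene and side views.

```bash
python3 - <<'E'
from h import *
p=arm.snapshot("scene")
a=onplane(p,[[246.2,221.2],[275.5,218]],.05);d=a[1]-a[0];print('tongue',a[:,:2].mean(0),np.degrees(np.arctan2(d[1],d[0])),np.hypot(*d[:2]))
for n in("scene","side"):
    q=p if n=="scene" else arm.snapshot(n)
    for o,z in(("nest",.012),("fence_end",.027),("fence_side",.027)):
        for r in arm.outline_of(q,o)[:2]: print(n,o,round(r['p'],2),r['mask'].sum(),rect(r['mask'],q,z))
E
```

```text
tongue [ 0.5514455 -0.010134 ] 72.92233540952783 0.05920647776088133
scene nest 0.64 4824 ((483.4652404785156, -286.18017578125), (140.73182678222656, 167.98533630371094), 83.07980346679688)
scene fence_end 0.82 464 ((546.5411376953125, -294.3277587890625), (75.53842163085938, 27.12068748474121), 82.92577362060547)
scene fence_side 0.77 467 ((483.48956298828125, -232.3472442626953), (20.994722366333008, 124.42401123046875), 82.7918701171875)
scene fence_side 0.7 1401 ((749.7911987304688, 164.66024780273438), (59.35338592529297, 101.89971160888672), 5.04571008682251)
side nest 0.64 2979 ((477.06060791015625, -276.9610595703125), (154.530517578125, 166.50274658203125), 84.00279235839844)
side fence_end 0.75 237 ((535.5702514648438, -282.4873046875), (89.69239807128906, 26.393199920654297), 83.16444396972656)
side fence_side 0.56 511 ((471.82672119140625, -222.5559844970703), (34.0289421081543, 118.64622497558594), 82.395263671875)
side fence_side 0.26 3053 ((469.69244384765625, -256.2723083496094), (148.42686462402344, 165.0945281982422), 82.94640350341797)
```

```bash
python3 -m creep '[{"dx":0.7,"dy":-3.6,"dz":0.4,"wx":0,"wy":0,"wz":-6.8,"grip":8.5},{"dx":0.7,"dy":-3.6,"dz":0.4,"wx":0,"wy":0,"wz":-6.8,"grip":8.5},{"dx":0.7,"dy":-3.6,"dz":0.4,"wx":0,"wy":0,"wz":-6.8,"grip":8.5},{"dx":0.7,"dy":-3.6,"dz":0.4,"wx":0,"wy":0,"wz":-6.8,"grip":8.5},{"dx":0.7,"dy":-3.6,"dz":0.4,"wx":0,"wy":0,"wz":-6.8,"grip":8.5},{"dx":0.7,"dy":-3.6,"dz":0.4,"wx":0,"wy":0,"wz":-6.8,"grip":8.5},{"dx":0.7,"dy":-3.6,"dz":0.4,"wx":0,"wy":0,"wz":-6.5,"grip":8.5},{"dx":0,"dy":0,"dz":0,"wx":0,"wy":0,"wz":0,"grip":8.5}]'
python3 - <<'E'
from h import *
w=arm.snapshot("wrist"); save(w,'w6'); s=arm.get_state();E=s['eef_rot']
print(s['position'],np.degrees(np.arctan2(E[1][0],E[0][0])),s['time'])
for r in arm.search_frame(w,'block')[:3]: print(r['p'],r['point'],proj(w,r['point']))
for r in arm.outline_of(w,'block')[:3]: print(r['p'],rect(r['mask'],w,.02),w['color'][r['mask']].mean(0))
E
```

```text
time: 9.75
position: [0.551, -0.0074, 0.229]
eef_rot: [[-0.302, -0.953, 0.0], [-0.953, 0.302, -0.0], [0.0, -0.0, -1.0]]
wrist_force: [-0.1, 1.3, -0.2]
grip_width: 0.0854
gripper_force: 0.0
[ 0.55070343 -0.00636808  0.22877045] -107.4875388610805 9.8
0.73 [0.5507, 0.0752, 0.0354] [[301.43090664 260.49721886]]
0.6 [0.4502, -0.0645, 0.0432] [[366.64571505  96.33698382]]
0.92 ((551.0992431640625, 90.98858642578125), (48.56175231933594, 78.10541534423828), 40.37639617919922) [181.6985962  123.48472337 159.32989265]
0.9 ((446.97344970703125, -55.1080322265625), (40.992340087890625, 70.86681365966797), 40.381099700927734) [111.95669163  56.21589059 157.74796483]
0.63 ((556.0562133789062, -9.223064422607422), (71.52140045166016, 40.59322738647461), 73.15861511230469) [138.50755167 145.47058824 159.25437202]
```

View pics/w6.png

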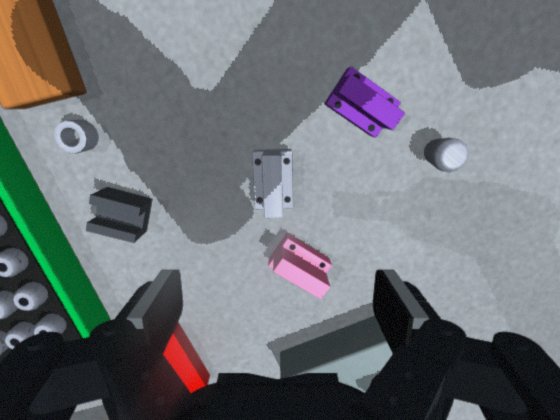

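The steel block is at (272,183), lying straight, with the pink look-alike at (302,265) and the purple at (365,102). I'll fit the block model to masks from the wrist and scene views, including z as a height check.

```bash
cat >> h.py <<'E'
from scipy.optimize import minimize
def sil(p,boxes,x,y,z,a):
    m=np.zeros((420*4,560*4),np.uint8); c,s=np.cos(a),np.sin(a)
    for x0,x1,y0,y1,z0,z1 in boxes:
        P=np.array([[u,v,w] for u in(x0,x1) for v in(y0,y1) for w in(z0,z1)])
        P=np.c_[c*P[:,0]-s*P[:,1]+x,s*P[:,0]+c*P[:,1]+y,P[:,2]+z]
        cv2.fillConvexPoly(m,cv2.convexHull(((proj(p,P)+.5)*4).astype(np.int32)),1)
    return cv2.resize(m.astype(np.float32),(560,420),interpolation=cv2.INTER_AREA)
def fit(views,boxes,x0):
    def f(v):
        r=0
        for p,m in views:
            q=sil(p,boxes,*v[:2]/1000,v[2]/1000,np.radians(v[3])); r+=1-np.minimum(q,m).sum()/np.maximum(q,m).sum()
        return r
    S=np.array([x0]*5,float); 
    for i,d in enumerate((6,6,5,5)): S[i+1,i]+=d
    return minimize(f,x0,method='Nelder-Mead',options=dict(initial_simplex=S,xatol=.1,fatol=1e-4))
BLOCK=[(-.03,.03,-.02,.02,0,.02),(-.03,.03,-.009,.009,.02,.05)]
E
python3 - <<'E'
from h import *
V=[]
for n in("wrist","scene"):
    p=arm.snapshot(n)
    for r in arm.outline_of(p,'block'):
        c=p['color'][r['mask']].mean(0)
        if np.ptp(c)<25: V.append((p,r['mask'].astype(np.float32))); print(n,r['p'],c,r['mask'].sum()); break
for vs in (V,V[:1],V[1:]):
    r=fit(vs,BLOCK,[553,-9,0,73]); print(r.x.round(1),r.fun)
E
```

```text
wrist 0.85 [136.21857708 143.08616601 156.67667984] 2530
scene 0.57 [110.24816446 112.50807636 118.6020558 ] 681
[554.5 -12.5  -1.1  74.2] 0.1817505955696106
[554.5 -12.7   0.6  74.2] 0.03155648708343506
[550.6  -9.8  -5.8  69.9] 0.12679332494735718
```

```bash
python3 -m creep '[{"dx":0.3,"dy":-0.5,"dz":-2,"wx":0,"wy":0,"wz":1.5,"grip":8.5},{"dx":0,"dy":0,"dz":-3,"wx":0,"wy":0,"wz":0,"grip":7},{"dx":0,"dy":0,"dz":-3,"wx":0,"wy":0,"wz":0,"grip":6},{"dx":0,"dy":0,"dz":-3,"wx":0,"wy":0,"wz":0,"grip":6},{"dx":0,"dy":0,"dz":-1,"wx":0,"wy":0,"wz":0,"grip":6},{"dx":0,"dy":0,"dz":0,"wx":0,"wy":0,"wz":0,"grip":6},{"dx":0,"dy":0,"dz":0,"wx":0,"wy":0,"wz":0,"grip":6},{"dx":0,"dy":0,"dz":0,"wx":0,"wy":0,"wz":0,"grip":6}]' 40
python3 - <<'E'
from h import *
w=arm.snapshot("wrist"); save(w,'w7'); s=arm.get_state();E=s['eef_rot']
print(s['position'],np.degrees(np.arctan2(E[1][0],E[0][0])),s['time'])
for r in arm.outline_of(w,'block')[:3]:
    c=w['color'][r['mask']].mean(0); 
    if np.ptp(c)<25:
        f=fit([(w,r['mask'].astype(np.float32))],BLOCK,[553,-10,0,74]); print(r['p'],f.x,f.fun)
E
```

```text
time: 11.1
position: [0.5544, -0.0104, 0.1102]
eef_rot: [[-0.274, -0.962, 0.002], [-0.962, 0.274, 0.001], [-0.001, -0.002, -1.0]]
wrist_force: [-0.2, -0.4, 0.3]
grip_width: 0.0606
gripper_force: 0.0
[ 0.55419456 -0.01040062  0.11002726] -105.90363914148689 11.15
0.57 [554.75404147 -12.59855041  -1.42179957  73.9121989 ] 0.02066570520401001
```

```bash
python3 -m creep '[{"dx":0,"dy":-0.2,"dz":-2.5,"wx":0,"wy":0,"wz":0,"grip":6},{"dx":0,"dy":0,"dz":-2.5,"wx":0,"wy":0,"wz":0,"grip":6},{"dx":0,"dy":0,"dz":-1.3,"wx":0,"wy":0,"wz":0,"grip":6},{"dx":0,"dy":0,"dz":-0.5,"wx":0,"wy":0,"wz":0,"grip":6},{"dx":0,"dy":0,"dz":0,"wx":0,"wy":0,"wz":0,"grip":3},{"dx":0,"dy":0,"dz":0,"wx":0,"wy":0,"wz":0,"grip":1.2},{"dx":0,"dy":0,"dz":0,"wx":0,"wy":0,"wz":0,"grip":1.2},{"dx":0,"dy":0,"dz":0,"wx":0,"wy":0,"wz":0,"grip":1.2}]' 70
```

```text
time: 12.2
position: [0.5545, -0.0124, 0.042]
eef_rot: [[-0.274, -0.962, 0.002], [-0.962, 0.274, 0.0], [-0.001, -0.002, -1.0]]
wrist_force: [-0.5, 0.4, 5.1]
grip_width: 0.0168
gripper_force: 69.1
```

```bash
python3 -m creep '[{"dx":0,"dy":0,"dz":2,"wx":0,"wy":0,"wz":0,"grip":1.2},{"dx":0,"dy":0,"dz":4,"wx":0,"wy":0,"wz":0,"grip":1.2},{"dx":0,"dy":0,"dz":4,"wx":0,"wy":0,"wz":0,"grip":1.2},{"dx":0,"dy":-2,"dz":3,"wx":0,"wy":0,"wz":-8,"grip":1.2},{"dx":0,"dy":-2.5,"dz":2,"wx":0,"wy":0,"wz":-8,"grip":1.2},{"dx":0,"dy":-2.5,"dz":1,"wx":0,"wy":0,"wz":-8,"grip":1.2},{"dx":0,"dy":-2.5,"dz":0,"wx":0,"wy":0,"wz":-8,"grip":1.2},{"dx":0,"dy":-2.5,"dz":0,"wx":0,"wy":0,"wz":-8,"grip":1.2}]' 70
python3 -m creep '[{"dx":0,"dy":-2,"dz":0,"wx":0,"wy":0,"wz":-8,"grip":1.2},{"dx":0,"dy":-2,"dz":0,"wx":0,"wy":0,"wz":-8,"grip":1.2},{"dx":0,"dy":-2,"dz":0,"wx":0,"wy":0,"wz":-8,"grip":1.2},{"dx":0,"dy":-2,"dz":0,"wx":0,"wy":0,"wz":-8,"grip":1.2},{"dx":0,"dy":-2,"dz":0,"wx":0,"wy":0,"wz":-8,"grip":1.2},{"dx":0,"dy":-1,"dz":0,"wx":0,"wy":0,"wz":-1,"grip":1.2},{"dx":0,"dy":0,"dz":0,"wx":0,"wy":0,"wz":0,"grip":1.2},{"dx":0,"dy":0,"dz":0,"wx":0,"wy":0,"wz":0,"grip":1.2}]' 70
python3 - <<'E'
from h import *
w=arm.snapshot("wrist"); save(w,'w8'); s=arm.get_state();E=s['eef_rot']
print(s['position'],np.degrees(np.arctan2(E[1][0],E[0][0])),s['time'])
for o,z in(("nest",.012),("fence_end",.027),("fence_side",.027)):
  for r in arm.outline_of(w,o)[:2]: print(o,round(r['p'],2),r['mask'].sum(),rect(r['mask'],w,z))
E
```

```text
time: 13.2
position: [0.5518, -0.1328, 0.1988]
eef_rot: [[-0.831, -0.556, -0.005], [-0.556, 0.831, 0.002], [0.003, 0.004, -1.0]]
wrist_force: [0.3, 0.4, -6.0]
grip_width: 0.0166
gripper_force: 69.6
time: 14.2
position: [0.5534, -0.2418, 0.2005]
eef_rot: [[-0.993, 0.119, -0.001], [0.119, 0.993, 0.001], [0.001, 0.001, -1.0]]
wrist_force: [-0.4, 0.7, -6.3]
grip_width: 0.0166
gripper_force: 69.6
[ 0.55352689 -0.2417851   0.20069412] 173.16525870675633 14.25
nest 0.66 28309 ((479.5682067871094, -285.8677978515625), (140.7857666015625, 159.59246826171875), 83.18228912353516)
fence_end 0.75 1525 ((540.8843383789062, -293.8772888183594), (74.98953247070312, 17.8995361328125), 83.13619232177734)
fence_side 0.58 28453 ((479.1391906738281, -283.5231628417969), (134.4969024658203, 152.60812377929688), 83.13326263427734)
```

View pics/w8.png

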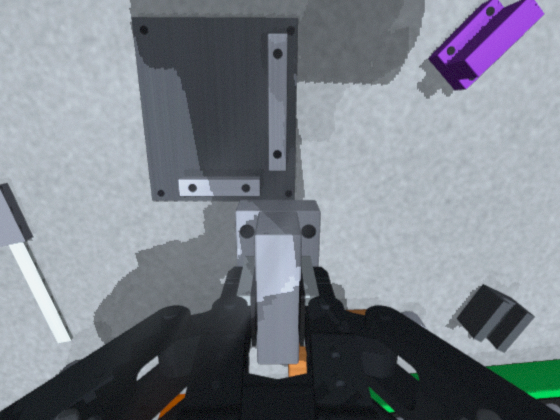

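The nest plate spans (135–298, 18–200), with the short fence at (220,187) and the long fence at (277,100). The block is held straight at (278,230). Nest pose is (479.3, -285.9) mm at -6.8°, so the seat is at (507.1, -264.0) mm and the tool yaw already matches. I'll come down about 13 mm short of both fences.

```bash
python3 -m creep '[{"dx":-2,"dy":-1.1,"dz":0,"wx":0,"wy":0,"wz":0,"grip":1.2},{"dx":-2,"dy":-1.1,"dz":-1,"wx":0,"wy":0,"wz":0,"grip":1.2},{"dx":-2.1,"dy":-1.1,"dz":-3,"wx":0,"wy":0,"wz":0,"grip":1.2},{"dx":0,"dy":0,"dz":-4,"wx":0,"wy":0,"wz":0,"grip":1.2},{"dx":0,"dy":0,"dz":-3.5,"wx":0,"wy":0,"wz":0,"grip":1.2},{"dx":0,"dy":0,"dz":-1.0,"wx":0,"wy":0,"wz":0,"grip":1.2},{"dx":0,"dy":0,"dz":0,"wx":0,"wy":0,"wz":0,"grip":1.2},{"dx":0,"dy":0,"dz":0,"wx":0,"wy":0,"wz":0,"grip":1.2}]' 100
python3 - <<'E'
from h import *
s=arm.get_state();E=np.array(s['eef_rot']);a=np.radians(-6.83);P=np.array(s['position'])*1000
print(P,np.degrees(np.arctan2(E[1][0],E[0][0])),s['wrist_force'],s['moment'])
d=P[:2]-[479.3,-285.9];print('in nest',np.cos(a)*d[0]+np.sin(a)*d[1],-np.sin(a)*d[0]+np.cos(a)*d[1])
w=arm.snapshot("wrist");save(w,'w9')
for r in arm.outline_of(w,'block')[:3]:
    c=w['color'][r['mask']].mean(0);print(r['p'],c,r['mask'].sum(),np.mean(np.nonzero(r['mask']),1))
for n in('scene','side'):
  p=arm.snapshot(n)
  for o,z in(("fence_end",.027),("fence_side",.027)):
    for r in arm.outline_of(p,o)[:1]: print(o,r['p'],rect(r['mask'],p,z))
E
```

```text
time: 15.4
position: [0.494, -0.276, 0.0778]
eef_rot: [[-0.993, 0.12, 0.003], [0.12, 0.993, -0.001], [-0.004, -0.001, -1.0]]
wrist_force: [1.0, 0.8, -5.5]
grip_width: 0.0163
gripper_force: 101.5
[ 494.0361611  -275.96720629   77.8197368 ] 173.12698253414774 [ 1.04751864  0.7645142  -5.53799202] [-0.023368   -0.04971245 -0.0399342 ]
in nest 13.450337859566467 11.614785672391289
0.69 [142.55648356 149.84591498 164.42188671] 9339 [267.17100332 277.49073777]
fence_end 0.56 ((547.1781616210938, -294.2110290527344), (75.89801788330078, 26.10158348083496), 82.72627258300781)
fence_side 0.88 ((483.0549621582031, -232.4308319091797), (18.099178314208984, 121.85304260253906), 83.03913879394531)
fence_end 0.61 ((538.6305541992188, -272.70745849609375), (25.599666595458984, 73.5619888305664), 2.8248775005340576)
fence_side 0.86 ((472.76397705078125, -222.0259246826172), (38.99382019042969, 115.46086883544922), 86.95927429199219)
```

View pics/w9.png

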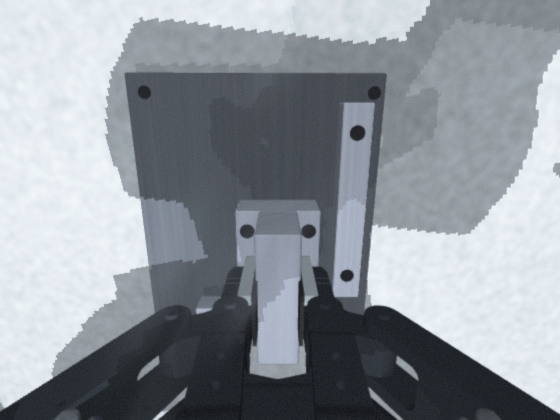

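The block at (278,265) is over the plate, parallel to the long fence at (350,195), with a clear gap. I'll lower it to contact with the plate.

```bash
python3 -m creep '[{"dx":0,"dy":0,"dz":-1,"wx":0,"wy":0,"wz":0,"grip":1.2},{"dx":0,"dy":0,"dz":-0.7,"wx":0,"wy":0,"wz":0,"grip":1.2},{"dx":0,"dy":0,"dz":-0.3,"wx":0,"wy":0,"wz":0,"grip":1.2},{"dx":0,"dy":0,"dz":-0.2,"wx":0,"wy":0,"wz":0,"grip":1.2},{"dx":0,"dy":0,"dz":-0.1,"wx":0,"wy":0,"wz":0,"grip":1.2},{"dx":0,"dy":0,"dz":0,"wx":0,"wy":0,"wz":0,"grip":1.2},{"dx":0,"dy":0,"dz":0,"wx":0,"wy":0,"wz":0,"grip":1.2},{"dx":0,"dy":0,"dz":0,"wx":0,"wy":0,"wz":0,"grip":1.2}]' 100
python3 - <<'E'
from h import *
s=arm.get_state();print(np.array(s['position'])*1000,s['wrist_force'],s['moment'])
E
```

```text
time: 16.8
position: [0.4932, -0.2758, 0.0541]
eef_rot: [[-0.993, 0.12, 0.001], [0.12, 0.993, -0.001], [-0.001, -0.001, -1.0]]
wrist_force: [-2.0, 1.1, 6.2]
grip_width: 0.0162
gripper_force: 103.4
[ 493.15078156 -275.84316275   54.10742174] [-2.01519262  1.0572117   6.22457719] [0.28360288 0.77762729 0.00815689]
```

```bash
python3 -m creep '[{"dx":0.23,"dy":0.2,"dz":0,"wx":0,"wy":0,"wz":0,"grip":1.2},{"dx":0.23,"dy":0.2,"dz":0,"wx":0,"wy":0,"wz":0,"grip":1.2},{"dx":0.23,"dy":0.2,"dz":0,"wx":0,"wy":0,"wz":0,"grip":1.2},{"dx":0.23,"dy":0.2,"dz":0,"wx":0,"wy":0,"wz":0,"grip":1.2},{"dx":0.23,"dy":0.2,"dz":0,"wx":0,"wy":0,"wz":0,"grip":1.2},{"dx":0,"dy":0,"dz":0,"wx":0,"wy":0,"wz":0,"grip":1.2},{"dx":0,"dy":0,"dz":0,"wx":0,"wy":0,"wz":0,"grip":1.2},{"dx":0,"dy":0,"dz":0,"wx":0,"wy":0,"wz":0,"grip":1.2}]' 100
cat >> h.py <<'E'
def st():
    s=arm.get_state();E=np.array(s['eef_rot']);a=np.radians(-6.83);P=np.array(s['position'])*1000
    d=P[:2]-[479.3,-285.9];B=np.array([[np.cos(a),np.sin(a)],[-np.sin(a),np.cos(a)]])
    print('nest xy',(B@d).round(2),'z',P[2].round(2),'yaw',np.degrees(np.arctan2(E[1][0],E[0][0])).round(2),'Fnest',(B@s['wrist_force'][:2]).round(1),'Fz',s['wrist_force'][2].round(1),'M',np.round(s['moment'],2),'t',s['time'])
E
python3 -c "from h import *;st()"
```

```text
time: 17.8
position: [0.5053, -0.2661, 0.0541]
eef_rot: [[-0.993, 0.12, 0.003], [0.12, 0.993, -0.001], [-0.003, -0.001, -1.0]]
wrist_force: [-1.7, -1.2, 4.5]
grip_width: 0.0164
gripper_force: 103.4
nest xy [23.49 22.78] z 54.12 yaw 173.13 Fnest [-1.5 -1.4] Fz 4.5 M [-0.14  0.51  0.  ] t 17.8
```

Next, touch the short fence along nest +x in small steps.

```bash
python3 -m creep '[{"dx":0.05,"dy":-0.006,"dz":0,"wx":0,"wy":0,"wz":0,"grip":1.2},{"dx":0.05,"dy":-0.006,"dz":0,"wx":0,"wy":0,"wz":0,"grip":1.2},{"dx":0.05,"dy":-0.006,"dz":0,"wx":0,"wy":0,"wz":0,"grip":1.2},{"dx":0.05,"dy":-0.006,"dz":0,"wx":0,"wy":0,"wz":0,"grip":1.2},{"dx":0.05,"dy":-0.006,"dz":0,"wx":0,"wy":0,"wz":0,"grip":1.2},{"dx":0,"dy":0,"dz":0,"wx":0,"wy":0,"wz":0,"grip":1.2},{"dx":0,"dy":0,"dz":0,"wx":0,"wy":0,"wz":0,"grip":1.2},{"dx":0,"dy":0,"dz":0,"wx":0,"wy":0,"wz":0,"grip":1.2}]' 100 >/dev/null
python3 -c "from h import *;st()"
python3 -m creep '[{"dx":0.006,"dy":0.05,"dz":0,"wx":0,"wy":0,"wz":0,"grip":1.2},{"dx":0.006,"dy":0.05,"dz":0,"wx":0,"wy":0,"wz":0,"grip":1.2},{"dx":0.006,"dy":0.05,"dz":0,"wx":0,"wy":0,"wz":0,"grip":1.2},{"dx":0.006,"dy":0.05,"dz":0,"wx":0,"wy":0,"wz":0,"grip":1.2},{"dx":0.006,"dy":0.05,"dz":0,"wx":0,"wy":0,"wz":0,"grip":1.2},{"dx":0,"dy":0,"dz":0,"wx":0,"wy":0,"wz":0,"grip":1.2},{"dx":0,"dy":0,"dz":0,"wx":0,"wy":0,"wz":0,"grip":1.2},{"dx":0,"dy":0,"dz":0,"wx":0,"wy":0,"wz":0,"grip":1.2}]' 100 >/dev/null
python3 -c "from h import *;st()"
```

```text
nest xy [25.11 22.92] z 54.09 yaw 173.11 Fnest [-3.7  0.1] Fz 6.9 M [0.19 0.91 0.03] t 18.8
nest xy [25.42 24.4 ] z 54.13 yaw 173.1 Fnest [-1.8 -4.2] Fz 5.0 M [-1.25  0.94 -0.02] t 19.8
```

```bash
python3 -m creep '[{"dx":0.05,"dy":-0.006,"dz":0,"wx":0,"wy":0,"wz":0,"grip":1.2},{"dx":0.05,"dy":-0.006,"dz":0,"wx":0,"wy":0,"wz":0,"grip":1.2},{"dx":0.05,"dy":-0.006,"dz":0,"wx":0,"wy":0,"wz":0,"grip":1.2},{"dx":0,"dy":0,"dz":0,"wx":0,"wy":0,"wz":0,"grip":1.2},{"dx":0,"dy":0,"dz":0,"wx":0,"wy":0,"wz":0,"grip":1.2},{"dx":0,"dy":0,"dz":0,"wx":0,"wy":0,"wz":0,"grip":1.2},{"dx":0,"dy":0,"dz":0,"wx":0,"wy":0,"wz":0,"grip":1.2},{"dx":0,"dy":0,"dz":0,"wx":0,"wy":0,"wz":0,"grip":1.2}]' 100 >/dev/null
python3 -c "from h import *;st()"
python3 -m creep '[{"dx":0.006,"dy":0.05,"dz":0,"wx":0,"wy":0,"wz":0,"grip":1.2},{"dx":0.006,"dy":0.05,"dz":0,"wx":0,"wy":0,"wz":0,"grip":1.2},{"dx":0.006,"dy":0.05,"dz":0,"wx":0,"wy":0,"wz":0,"grip":1.2},{"dx":0,"dy":0,"dz":0,"wx":0,"wy":0,"wz":0,"grip":1.2},{"dx":0,"dy":0,"dz":0,"wx":0,"wy":0,"wz":0,"grip":1.2},{"dx":0,"dy":0,"dz":0,"wx":0,"wy":0,"wz":0,"grip":1.2},{"dx":0,"dy":0,"dz":0,"wx":0,"wy":0,"wz":0,"grip":1.2},{"dx":0,"dy":0,"dz":0,"wx":0,"wy":0,"wz":0,"grip":1.2}]' 100 >/dev/null
python3 -c "from h import *;st()"
```

```text
nest xy [25.52 24.42] z 54.12 yaw 173.07 Fnest [-6.  -4.7] Fz 7.4 M [-1.12  1.62 -0.1 ] t 20.8
nest xy [25.51 24.58] z 54.16 yaw 173.08 Fnest [ -5.3 -10.8] Fz 7.1 M [-2.95  1.8  -0.08] t 21.8
```

```bash
python3 -m creep '[{"dx":0.1,"dy":0.02,"dz":-0.03,"wx":0,"wy":0,"wz":0,"grip":1.2},{"dx":0.1,"dy":0.02,"dz":-0.03,"wx":0,"wy":0,"wz":0,"grip":1.2},{"dx":0.1,"dy":0.02,"dz":-0.03,"wx":0,"wy":0,"wz":0,"grip":1.2},{"dx":0.1,"dy":0.02,"dz":-0.03,"wx":0,"wy":0,"wz":0,"grip":1.2},{"dx":0,"dy":0,"dz":0,"wx":0,"wy":0,"wz":0,"grip":1.2},{"dx":0,"dy":0,"dz":0,"wx":0,"wy":0,"wz":0,"grip":1.2},{"dx":0,"dy":0,"dz":0,"wx":0,"wy":0,"wz":0,"grip":1.2},{"dx":0,"dy":0,"dz":0,"wx":0,"wy":0,"wz":0,"grip":1.2}]' 110
python3 -c "from h import *;st()"
```

```text
time: 22.8
position: [0.5078, -0.2644, 0.0542]
eef_rot: [[-0.993, 0.121, -0.009], [0.121, 0.993, -0.003], [0.009, -0.004, -1.0]]
wrist_force: [-17.4, -12.2, 18.5]
grip_width: 0.0162
gripper_force: 108.7
nest xy [25.76 24.69] z 54.17 yaw 173.05 Fnest [-15.8 -14.1] Fz 18.5 M [-3.62  4.38 -0.01] t 22.8
```

```bash
python3 -m creep '[{"dx":0,"dy":0.02,"dz":0,"wx":0.05,"wy":-0.2,"wz":0,"grip":1.2},{"dx":0,"dy":0.02,"dz":0,"wx":0.05,"wy":-0.2,"wz":0,"grip":1.2},{"dx":0,"dy":0.02,"dz":0,"wx":0.05,"wy":-0.2,"wz":0,"grip":1.2},{"dx":0,"dy":0.02,"dz":0,"wx":0.05,"wy":-0.1,"wz":0,"grip":1.2},{"dx":0,"dy":0,"dz":0,"wx":0,"wy":0,"wz":0,"grip":1.2},{"dx":0,"dy":0,"dz":0,"wx":0,"wy":0,"wz":0,"grip":1.2},{"dx":0,"dy":0,"dz":0,"wx":0,"wy":0,"wz":0,"grip":1.2},{"dx":0,"dy":0,"dz":0,"wx":0,"wy":0,"wz":0,"grip":1.2}]' 110
python3 - <<'E'
from h import *
st()
ims=[]
for n,c in(('scene',(210,300,90,180)),('side',(140,215,340,460))):
    p=arm.snapshot(n); X=p['color'][c[0]:c[1],c[2]:c[3],::-1]; ims.append(cv2.resize(X,(400,400),interpolation=cv2.INTER_CUBIC) if n=='scene' else cv2.resize(X,(400,400),interpolation=cv2.INTER_CUBIC))
cv2.imwrite('pics/fin.png',np.hstack(ims))
E
```

```text
time: 23.8
position: [0.5076, -0.2645, 0.0541]
eef_rot: [[-0.993, 0.121, 0.002], [0.121, 0.993, 0.0], [-0.002, 0.0, -1.0]]
wrist_force: [-17.4, -15.3, 17.1]
grip_width: 0.0165
gripper_force: 108.5
nest xy [25.55 24.63] z 54.07 yaw 173.07 Fnest [-15.4 -17.3] Fz 17.1 M [-4.84  4.72 -0.07] t 23.8
```

View pics/fin.png

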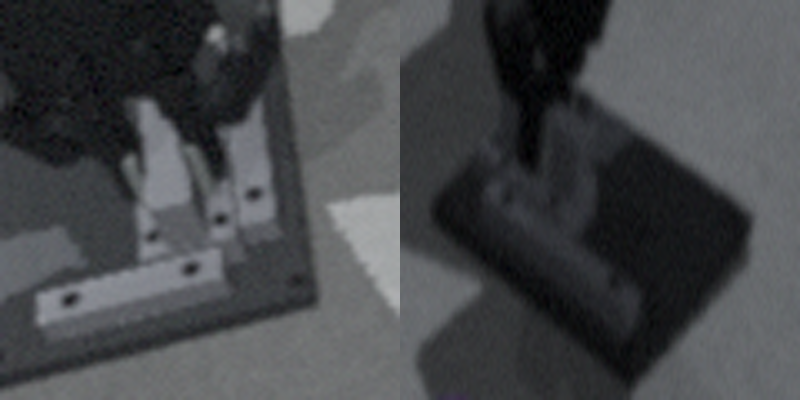

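The left half shows the block seated tight against the short fence (130,285) and the long fence (250,185). The right half agrees. The tool is level, with steady contact forces of about 15 and 17 N on the fences and 17 N down, so I'm handing in.

```bash
python3 -c "from h import *;st();print(arm.sign_off())"
```

```text
nest xy [25.56 24.62] z 54.06 yaw 173.07 Fnest [-14.  -18.5] Fz 18.1 M [-4.84  4.72 -0.09] t 23.9
the job is handed in; nothing more can be done
None
```

I zeroed the gauge (knob to the stop, then sprung back), pressed the steel tongue block flat into the nest corner against both fences at about 14–18 N each, and handed in at 23.9 s still gripping it.

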